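Load the spindle jig and lock its sliding stop one hole on

ROBOT

A 6-joint arm with a two-finger parallel gripper is mounted at the origin on a cart in front of the work surface, level with it; the furniture and walls round the work are solid. World frame = base frame: x ahead of the robot, y to its left, z up, the work surface at z = 0. Lengths are in mm, angles in rad, forces in N, time in s.
With the tool pointing down it reaches from about 325 to 850 mm from the base axis. Payload 4.4 kg.
Tool frame: the origin (TCP) lies between the finger pads; the fingertips stand 11 mm ahead of it and the grasp point (between the pads) lies 8 mm behind it; z points along the fingers, x is the direction in which the jaws open and shut, and the axes are right-handed (so a half turn about z gives the same grasp; the last joint's range is limited). The gripper opens to 94 mm and grips with 3 to 60 N. Pads are 16 mm wide; open, the fingers measure 119 mm over their backs; the gripper's body (75 mm by 177 mm) begins 78 mm behind the grasp point.
Start: joints at [-1.254, 0.207, 1.542, -0, 1.393, -0.15], TCP at [259.27, -513.231, 216.447] pointing down, gripper open.
Joint ranges: [-2.73, 2.73], [-0.86, 2.22], [0.23, 2.46], [-1.11, 4.25], [0.08, 2.63], [-2.82, 2.82]. Speed limits (rad/s): [2.79, 2.79, 3.14, 3.14, 3.14, 3.14].

INTERFACE

Orientations are given as a rotation vector (axis times angle).
In Python, from bench import * gives the robot as it stands.
- The arm moves only by the shell command python3 -m creep 'ROWS' [OPENING] [FORCE]. ROWS is JSON, a list that holds one entry, the list of rows, each a list of 4 numbers: the shift along the tool's x, y, z in units of 25 mm (1.0 is 25 mm), then the turn about the tool's z in units of 10 degrees (1.0 is 10 degrees). A call has 1 to 10 rows; each row is the pose to reach, as a shift and turn from the pose measured when the call began, along the tool's axes at that moment; what a row does not reach only later rows make up. A row lasts 1/8 s, in which the tool goes at most 62.5 mm and 10.7 degrees, less where a joint would pass 70% of its speed; a pose out of reach is approached as far as the arm can. A call with a gripper value outside its range is refused whole. OPENING is the finger opening in mm, from 0 to 94, set as the call begins (- or left out, the last holds). The fingers move at their own pace and stop on an object; FORCE is the grip in N (left out, the last holds). Time passes only in rows, so rows that repeat a pose let the fingers close. It gives the time, the measured TCP pose, the force and the opening at its end, in the units of the state.
- state(): the state, without advancing time (a new reading comes with each control period).
- capture(name): name is "scene" or "top" or "wrist"; returns the picture (400x640x3 uint8, red, green, blue); there is no depth.
- camera_model(name): a dict with "fx", "fy", "cx", "cy" (pixels), "R" (3x3) and "t" (3): a world point X has camera coordinates R X + t. Camera axes: x right, y down, z forward; pixel columns grow to the right and rows downward; lengths in mm; the calibration is good to about 2 mm. A picture is of the moment at which its call begins: read the wrist's pose just before it. camera_model takes no time and is no camera call; for the wrist camera it gives the pose at the moment of the call.
- hand_in(): hands the job in, once; it reports no verdict.
The state is a dict: "time": time; "qpos": joint angles; "joint_vel": joint speeds; "tau": joint torques, N m; "tcp_pos": TCP position; "tcp_rot": TCP orientation; "contact_force": force on the tool from outside, world axes, zero at the start; "wrist_torque": the same for the moment, N m; "width": finger opening in mm.
Only numpy, scipy, OpenCV 4.12 (cv2) and the standard library are available. Lean on these libraries where they do the work, as an engineer would, in place of code of your own. Each camera call takes 0.05 s, during which the arm holds its last target. There are 200 camera calls.

TASK

Lay the loose steel spindle in the two V-blocks of the holding jig, between the sliding stop's pad and the fixed end plate, and let go of it. Then grip the black knob on the sliding stop, pull it up to draw the lock pin, slide the stop one hole along the tube towards the spindle and let the pin down fully home in that hole. Finish while still gripping the knob with the pin home, keep holding it, do not let go; leave the other things on the worktop where they are.

Things in the scene. Friction and masses are not known exactly. Their poses are not given: they have to be found in the camera images.
- jig: Fixed aluminium jig, base plate 345 x 90 x 10 mm. Origin on the worktop; x runs along the jig (away from the robot, turned up to 0.3 rad), y left, z up. A square steel tube (24 mm, top at z 54) lies along x from x -172 to -28 mm, lock holes at x -130, -100, -70 mm. V-blocks at x 37 and 107 mm. Inner face of the fixed end plate (50 mm wide, 80 high) at x 150 mm.
- cradle_mid (a point): Point midway between the V-blocks where the spindle's middle should be laid: jig x 72, y 0, z 60 mm (axis height of the laid spindle); 15 mm either way along x does no harm, the stop pushes the spindle along. Axes as the jig's. The V-blocks are 18 mm long in x, 52 mm apart, their 45-degree walls open upward to y +-23 mm at z 67 mm; only the base plate (top z 10) lies between.
- spindle_mid (a point): Centre of the loose spindle: a plain steel round bar, diameter 22 mm, 120 mm long, 0.2 kg, with short reduced ends, the same at both ends. Lies on the worktop on the robot's right of the jig; its x axis runs along the bar. It can roll.
- slide (a joint): Position of the sliding stop along the tube, m, towards the spindle (jig +x) positive: 0 = the hole it starts in, 0.030 = the next hole. Friction 2 N; about 1 mm play of the pin in a hole. An aluminium sleeve 40 x 40 mm, top at z 64 mm; a rod carries its 18 mm pad, whose face is at jig x -6 mm at the start and 24 mm at the next hole, leaving the spindle 6 mm of end play.
- plunger (a joint): Lift of the lock plunger, m: 0 = pin fully home in a hole, grows when the knob is pulled up, at most 0.018. The 10 mm pin with a round tip reaches 12 mm into the tube, so it is free of the hole at 0.013 and rides on the tube at 0.012 when not over a hole. A spring pushes it down with 4.5 N (home) to 7 N.
- knob: Black round knob of the lock plunger, diameter 26 mm, 26 mm high, on the middle of the sliding stop, axis upright. Origin at its centre, at z 95 mm with the pin home; it rises with the plunger and moves with the stop. Below it is a 17 mm collar; the sleeve's top is 18 mm under the knob's underside.
- spare_ring: Bystander: flat ring, 70 mm across, 12 mm high, near the jig; origin under its centre.
- hex_key: Bystander: black hex key lying flat, 35 x 113 x 7 mm, near the jig; origin under its centre.
- pin_case: Bystander: small steel case, 52 x 79 x 25 mm, on the left near the robot; origin under its centre.
Mind the look-alikes: they are no part of the job. What is meant by the part that bears spindle_mid is not brown, and is the larger of those in its own colour.

How it is judged:
By the outcome, as a careful person would: the job done as asked, in the order asked, and still so for the second after the job is handed in, while the arm keeps its last pose, push and grip.
It also fails if it takes over 46 s, if anything falls off the work surface, if the arm or the gripper's body presses on something with over 40 N, if the wrist force passes 120 N, or if a joint passes its speed limit or range.

## Working session

There is one attempt and no reset: what is moved stays moved. The work goes in short steps, Python scripts to look and compute and a shell command to move; the robot and the scene stay as the last step left them, time stands still between calls to the robot, and variables do not carry over. Pictures are saved under pics/ and viewed, about 8 in all and at most 12, crops included, and the job is handed in when it is done.

```bash
mkdir -p pics; python3 - <<'E'
from bench import *
import cv2
for n in("scene","top"):
    im=capture(n); cv2.imwrite(f"pics/{n}0.png",im[:,:,::-1])
    m=camera_model(n); print(n,{k:(v if not hasattr(v,'tolist') else v.tolist()) for k,v in m.items()})
s=state(); print(s)
E
ls
```

```text
scene {'fx': 451.9103241747621, 'fy': 451.9103241747621, 'cx': 321.903687396682, 'cy': 200.70965421799363, 'R': [[0.7340180314783973, -0.6786854643328799, 0.024567661016911664], [-0.33299736604116387, -0.3912030452463088, -0.8579469281952478], [0.5918870531395547, 0.6215675489383897, -0.5131505611733234]], 't': [-575.5999116405212, 166.12747077264325, 713.4498150157953]}
top {'fx': 424.6496763728882, 'fy': 424.6496763728882, 'cx': 318.5484910478166, 'cy': 196.7760062863806, 'R': [[0.011473155918527525, -0.9999331077564656, -0.0014651640747104515], [-0.9762817824327851, -0.010884948847532027, -0.21622996827093735], [0.21619955592723383, 0.00391125313464551, -0.9763413614693295]], 't': [-258.52682288712515, 567.0571431335209, 952.317300743581]}
{'time': 0.1, 'qpos': array([-1.25353197e+00,  2.07361283e-01,  1.54280032e+00, -2.64001167e-05,
        1.39351460e+00, -1.50508997e-01]), 'joint_vel': array([-0.00041321, -0.00119984, -0.00236148, -0.00041766, -0.00073782,
        0.00048528]), 'tau': array([ 6.68760876e-06, -3.71863067e+01, -2.82292771e+01,  7.00563658e-02,
        3.11227050e-02, -4.31172418e-05]), 'tcp_pos': array([ 259.02010081, -512.55677253,  215.3969775 ]), 'tcp_rot': array([-2.67467365e+00,  1.64541528e+00,  2.52422216e-03]), 'contact_force': array([-0.68780841, -0.17358058, -0.00379077]), 'wrist_torque': array([ 0.05528127, -0.01394865,  0.03907464]), 'width': 94.0054045002233}
pics
```

View pics/top0.png

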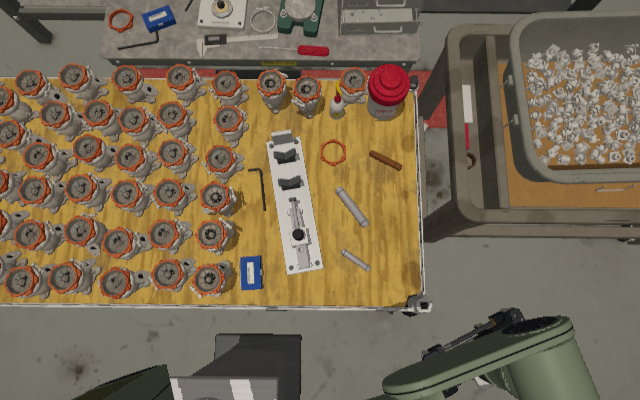

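View pics/scene0.png

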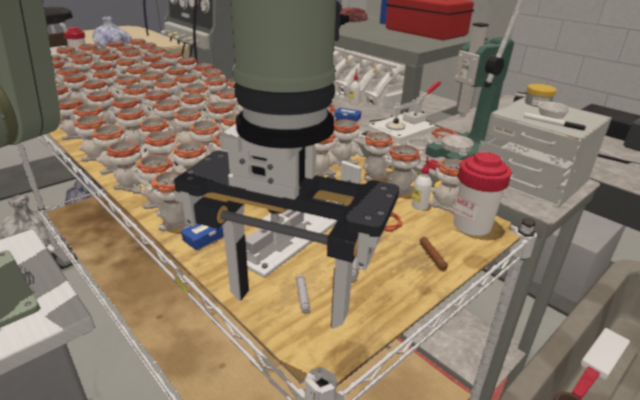

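The top picture shows the jig from (280,133) to (303,270), with the knob at (298,234) and the V-blocks at (291,183) and (287,156). The large grey bar (spindle) is at about (351,207). The small grey bar at (355,260) and the brown one at (385,160) are look-alikes. I'll enlarge it to get the edges.

```bash
python3 - <<'E'
import cv2
im=cv2.imread("pics/top0.png")[120:285,235:435]
cv2.imwrite("pics/topc.png",cv2.resize(im,(800,660),interpolation=cv2.INTER_CUBIC)[:600])
E
cat > h.py <<'E'
from bench import *
import numpy as np, cv2
from scipy.spatial.transform import Rotation as Ro
def ray(m,u,v,z):
    R=np.array(m["R"]);t=np.array(m["t"]);c=-R.T@t
    d=R.T@np.array([(u-m["cx"])/m["fx"],(v-m["cy"])/m["fy"],1]); return c+d*(z-c[2])/d[2]
def proj(m,X):
    p=np.array(m["R"])@X+np.array(m["t"]); return np.array([m["fx"]*p[0]/p[2]+m["cx"],m["fy"]*p[1]/p[2]+m["cy"]])
def delta(target,yaw=None,s=None):
    """rows units to bring TCP to target; yaw = world angle of tool x (mod pi)"""
    s=s or state();R=Ro.from_rotvec(s["tcp_rot"]).as_matrix()
    d=R.T@(np.array(target)-s["tcp_pos"])/25
    a=0
    if yaw is not None:
        cur=np.arctan2(R[1,0],R[0,0]); a=-(yaw-cur); a=(a+np.pi/2)%np.pi-np.pi/2
    return np.round(np.r_[d,np.degrees(a)/10],3)
E
```

```text
(no output)
```

View pics/topc.png

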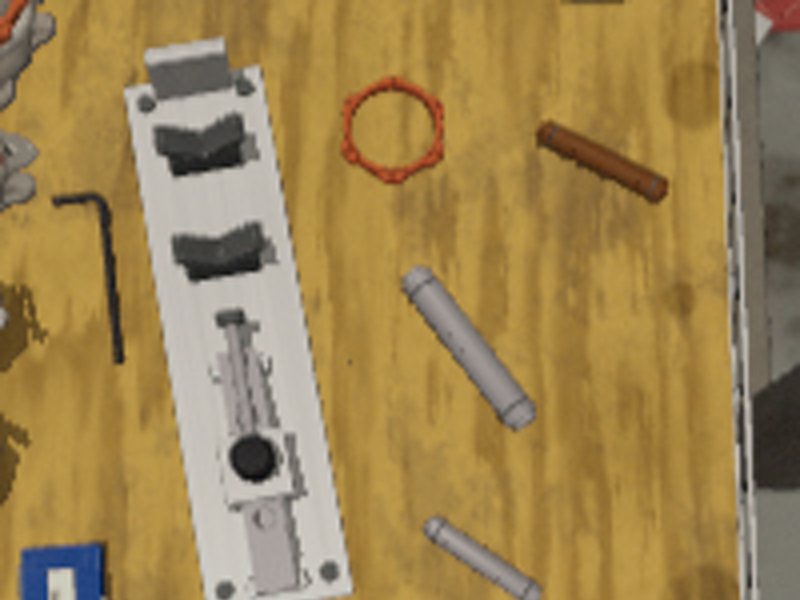

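```bash
cat >> h.py <<'E'
def yawdir(p,q): return np.arctan2(q[1]-p[1],q[0]-p[0])
E
python3 - <<'E'
from h import *
m=camera_model("top")
f=lambda x,y,z:ray(m,235+x/4,120+y/4,z)
FL,FR,NR=f(125,90,10),f(262,67,10),f(352,592,10)
print("corners",FL,FR,NR,np.linalg.norm(FL-FR),np.linalg.norm(FR-NR))
th=yawdir(NR,FR); o=(FL+NR)/2; print("jig",o,th)
k=f(253,458,108); print("knob",k)
e=np.array([np.cos(th),np.sin(th)]);n=np.array([-e[1],e[0]])
print("knob in jig",(k-o)[:2]@e,(k-o)[:2]@n)
a,b=f(412,269,9),f(522,423,9);print("spindle",a,b,np.linalg.norm(a-b),(a+b)/2,yawdir(b,a))
sm=(a+b)/2; ys=yawdir(b,a)
print(delta([sm[0],sm[1],150],ys+np.pi/2))
c=o[:2]+72*e; print("cradle",c)
s=state();R=Ro.from_rotvec(s["tcp_rot"]).as_matrix();print(R); mw=camera_model("wrist");print(R.T@(-np.array(mw["R"]).T@mw["t"]-s["tcp_pos"]))
E
```

```text
corners [ 723.72409486 -114.94902518   10.        ] [ 740.41763567 -203.22978809   10.        ] [ 404.78327341 -264.70216066   10.        ] 89.84524140595714 341.21734674094307
jig [ 564.25368414 -189.82559292   10.        ] 0.18114510422667646
knob [ 472.94153393 -207.9431465   108.        ]
knob in jig -93.0820915403584 -1.3706777425252583
spindle [ 606.86133964 -300.77287993    9.        ] [ 509.41722899 -369.0593476     9.        ] 118.9890598628443 [ 558.13928431 -334.91611376    9.        ] 0.611246398153582
[ -0.942 -13.883   2.622  -0.822]
cradle [ 635.07562304 -176.85435665]
[[ 4.50903442e-01 -8.92572479e-01 -6.74690546e-04]
 [-8.92570348e-01 -4.50903855e-01  1.97145478e-03]
 [-2.06388685e-03 -2.86726971e-04 -9.99997829e-01]]
[   0.29485315  -74.20372549 -167.81583669]
```

```bash
python3 -m creep '[[[0,-1.6,0.3,-0.4],[-0.2,-4,0.8,-0.8],[-0.5,-6.4,1.3,-0.8],[-0.7,-8.8,1.8,-0.8],[-0.9,-11.2,2.2,-0.8],[-0.94,-13.2,2.6,-0.8],[-0.94,-13.88,2.6,-0.82],[-0.94,-13.88,2.6,-0.82],[-0.94,-13.88,2.6,-0.82]]]' 94 30
python3 - <<'E'
from h import *
s=state();print(s["time"],s["tcp_pos"],s["contact_force"]);mw=camera_model("wrist")
im=capture("wrist");cv2.imwrite("pics/w1.png",im[:,:,::-1])
np.save("w1.npy",mw,allow_pickle=True)
for p in ([606.8,-300.8,11],[509.4,-369,11],[558,-335,11]):print(proj(mw,np.array(p)))
E
```

```text
time: 1.23
tcp_pos: [557.0, -336.2, 150.9]
tcp_rot: [-2.785, 1.452, 0.003]
contact_force: [-0.6, 0.3, 0.0]
width: 94.1
1.225 [ 556.98532626 -336.17309982  150.85355412] [-0.63338095  0.27154693  0.01689754]
[318.01026126 130.736702  ]
[318.25429136 245.45745292]
[318.16270794 190.99128067]
```

View pics/w1.png

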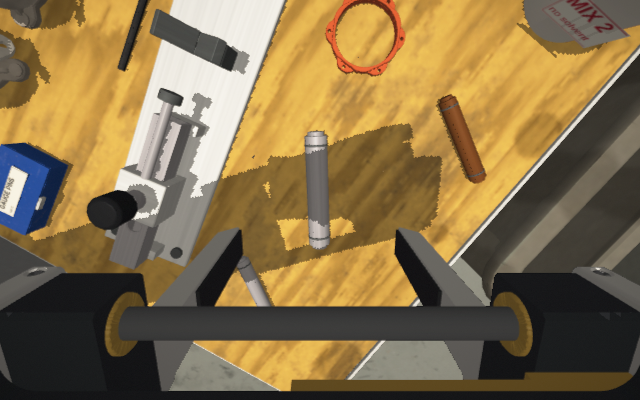

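```bash
python3 - <<'E'
from h import *
mw=np.load("w1.npy",allow_pickle=True).item()
a,b=ray(mw,316,131,11),ray(mw,319,248,11)
ys=yawdir(b,a);sm=(a+b)/2;print(a,b,ys,sm,np.linalg.norm(a-b))
print(delta([sm[0],sm[1],14],ys+np.pi/2))
k=ray(mw,88,209,108);print("knob top approx",k)
mt=camera_model("top");print(ray(mt,235+433/4,120+524/4,8))
E
```

```text
[ 605.48911722 -299.3537815    11.        ] [ 507.46840042 -371.31280725   11.        ] 0.6332605825378175 [ 556.47875882 -335.33329437   11.        ] 121.59836474392334
[-0.034 -0.009  5.479 -0.14 ]
knob top approx [ 473.40377863 -196.58989732  108.        ]
[ 446.55953766 -313.92181147    8.        ]
```

```bash
python3 -m creep '[[[-0.03,0,1.2,-0.1],[-0.03,0,2.8,-0.14],[-0.03,0,4.2,-0.14],[-0.03,0,5.1,-0.14],[-0.03,0,5.45,-0.14],[-0.03,0,5.45,-0.14],[-0.03,0,5.45,-0.14]]]' 60 40
python3 -m creep '[[[0,0,0,0],[0,0,0,0],[0,0,0,0],[0,0,0,0]]]' 10 40
```

```text
time: 2.15
tcp_pos: [557.1, -336.7, 16.4]
tcp_rot: [-2.802, 1.42, -0.002]
contact_force: [0.6, 0.1, -1.1]
width: 59.9
time: 2.65
tcp_pos: [557.0, -336.4, 16.4]
tcp_rot: [-2.802, 1.42, -0.001]
contact_force: [0.2, 0.9, 0.4]
width: 24.0
```

```bash
python3 -m creep '[[[0,0,0,0],[0,0,-0.5,0],[0,0,-2,0],[0,0,-4,0],[0,0,-5,0],[0,0,-5.4,0],[0,0,-5.4,0]]]' 10 40
python3 - <<'E'
from h import *
print(delta([635.1,-176.9,150],0.181+np.pi/2), delta([635.1-30*np.cos(.18),-176.9-30*np.sin(.18),150],0.181+np.pi/2))
E
```

```text
time: 3.52
tcp_pos: [556.8, -336.4, 151.6]
tcp_rot: [-2.802, 1.42, -0.002]
contact_force: [-0.7, 1.2, -2.9]
width: 20.6
[-3.292 -6.298  0.068  2.589] [-3.817 -5.219  0.067  2.589]
```

```bash
python3 -m creep '[[[-0.6,-1.2,0,0.8],[-1.4,-2.8,0,1.7],[-2.2,-4.3,0,2.59],[-2.9,-5.6,0,2.59],[-3.29,-6.3,0.1,2.59],[-3.29,-6.3,0.1,2.59],[-3.29,-6.3,0.1,2.59]]]'
python3 - <<'E'
from h import *
s=state();print(s["time"],s["tcp_pos"]);mw=camera_model("wrist")
im=capture("wrist");cv2.imwrite("pics/w2.png",im[:,:,::-1])
np.save("w2.npy",mw,allow_pickle=True)
th=.181;o=np.array([564.2,-189.8,0]);e=np.array([np.cos(th),np.sin(th),0]);n=np.array([-e[1],e[0],0])
for p in ([37,0,44],[37,23,67],[37,-23,67],[107,23,67],[107,-23,67],[150,25,80],[150,-25,80],[172,-45,10]):print(p,proj(mw,o+e*p[0]+n*p[1]+[0,0,p[2]]).round())
E
```

```text
time: 4.4
tcp_pos: [634.4, -178.0, 148.4]
tcp_rot: [2.412, -2.013, 0.0]
contact_force: [-0.1, 0.1, -2.1]
width: 21.2
4.4 [ 634.39008692 -178.04275225  148.43231689]
[37, 0, 44] [317. 237.]
[37, 23, 67] [290. 247.]
[37, -23, 67] [344. 247.]
[107, 23, 67] [288. 166.]
[107, -23, 67] [345. 166.]
[150, 25, 80] [282. 110.]
[150, -25, 80] [351. 110.]
[172, -45, 10] [366.  87.]
```

View pics/w2.png

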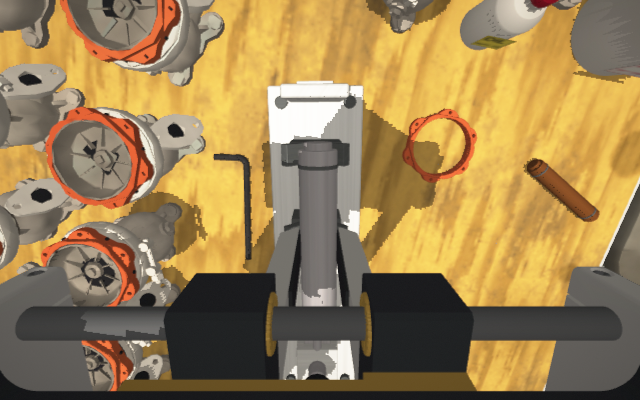

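```bash
python3 - <<'E'
import cv2
im=cv2.imread("pics/w2.png")[70:270,250:400]
cv2.imwrite("pics/w2c.png",cv2.resize(im,(450,600),interpolation=cv2.INTER_CUBIC))
E
```

```text
(no output)
```

View pics/w2c.png

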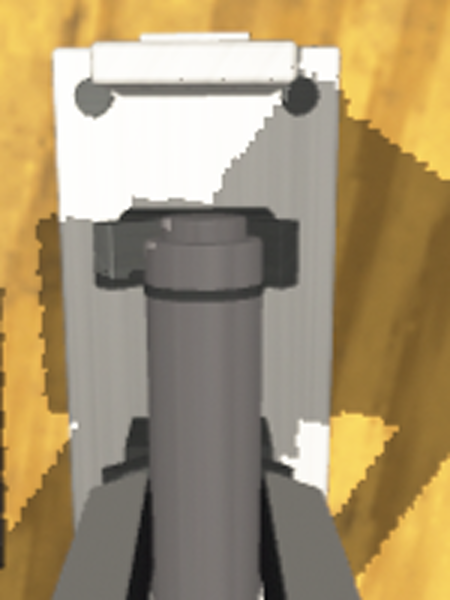

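The end plate's top inner edge is at row 97 and the far V-block's centre at row 153.5. Both are about 12 rows further than predicted, so the jig origin must lie about 10 mm further along x and the base is not centred on it. I'll compute this now.

```bash
python3 - <<'E'
from h import *
mw=np.load("w2.npy",allow_pickle=True).item()
o=np.array([564.2,-189.8]);th=.181
e=np.array([np.cos(th),np.sin(th)]);n=np.array([-e[1],e[0]])
P=lambda x,y,z:ray(mw,250+x/3,70+y/3,z)
for nm,x,y,z,j in(("plateL",92,80,80,(150,25)),("plateR",298,80,80,(150,-25)),("VfarL",95,222,67,(116,0)),("VfarR",298,222,67,(116,0)),("VnearL",95,280,67,(98,0)),("VnearR",298,284,67,(98,0)),("baseFL",54,47,10,(0,45)),("baseFR",338,47,10,(0,-45))):
    p=P(x,y,z)[:2];d=p-o;print(nm,p.round(1),"jig",(d@e).round(1),(d@n).round(1),"exp",j)
s=state();R=Ro.from_rotvec(s["tcp_rot"]).as_matrix()
t=s["tcp_pos"]
p=P(205,218,t[2]-1)[:2];d=p-o;print("spindle end jig",d@e,d@n,"tcp jig",(t[:2]-o)@e,(t[:2]-o)@n)
print("toolx angle",np.arctan2(R[1,0],R[0,0]))
E
```

```text
plateL [ 716.3 -135.8] jig 159.3 25.8 exp (150, 25)
plateR [ 725.1 -184.4] jig 159.2 -23.6 exp (150, -25)
VfarL [ 681.8 -140.2] jig 124.6 27.6 exp (116, 0)
VfarR [ 691.3 -192.7] jig 124.5 -25.7 exp (116, 0)
VnearL [ 666.6 -142.5] jig 109.3 28.1 exp (98, 0)
VnearR [ 675.2 -196. ] jig 108.1 -26.1 exp (98, 0)
baseFL [ 726.3 -114.1] jig 173.1 45.2 exp (0, 45)
baseFR [ 742.  -200.3] jig 173.0 -42.3 exp (0, -45)
spindle end jig 132.01943259601865 -1.3069276672239363 tcp jig 71.20812042347298 -1.4079603699935919
toolx angle -1.3915214183351483
```

```bash
cat >> h.py <<'E'
TH=.181;E_=np.array([np.cos(TH),np.sin(TH),0]);N_=np.array([-E_[1],E_[0],0])
O_=np.array([564.2,-189.8,0])+9*E_+1*N_
def J(x,y,z): return O_+E_*x+N_*y+[0,0,z]
E
python3 -c "
from h import *
print(delta(J(72,0,66),TH+np.pi/2))"
```

```text
[-0.099 -0.391  3.312 -0.01 ]
```

```bash
python3 -m creep '[[[-0.1,-0.4,0,0],[-0.1,-0.4,0.5,0],[-0.1,-0.4,1.6,0],[-0.1,-0.4,2.5,0],[-0.1,-0.4,2.9,0],[-0.1,-0.4,3.1,0],[-0.1,-0.4,3.25,0],[-0.1,-0.4,3.3,0],[-0.1,-0.4,3.3,0]]]'
python3 -c "
from h import *
print(delta(J(72,0,66),TH+np.pi/2))"
```

```text
time: 5.58
tcp_pos: [644.3, -174.3, 66.9]
tcp_rot: [-2.411, 2.014, -0.003]
contact_force: [0.6, 1.5, -2.4]
width: 20.7
[-0.008  0.024  0.037 -0.009]
```

```bash
python3 -m creep '[[[0,0,0.06,0],[0,0,0.1,0],[0,0,0.1,0]]]'
```

```text
time: 5.95
tcp_pos: [644.8, -174.4, 66.1]
tcp_rot: [-2.411, 2.013, -0.004]
contact_force: [-2.1, 1.0, 6.1]
width: 20.7
```

```bash
python3 -m creep '[[[0,0,0,0],[0,0,0,0],[0,0,0,0],[0,0,-0.6,0],[0,0,-2,0],[0,0,-3.4,0],[0,0,-3.8,0],[0,0,-3.8,0]]]' 60 40
python3 - <<'E'
from h import *
s=state();print(s["time"],s["tcp_pos"]);mw=camera_model("wrist")
im=capture("wrist");cv2.imwrite("pics/w3.png",im[:,:,::-1])
print("end pred",proj(mw,J(132,0,60)),"mid",proj(mw,J(72,0,60)))
print(delta(J(-100,0,160),TH+np.pi/2))
E
```

```text
time: 6.95
tcp_pos: [645.0, -174.5, 162.0]
tcp_rot: [-2.411, 2.013, -0.007]
contact_force: [-0.4, 0.5, -1.1]
width: 59.9
6.95 [ 645.03647322 -174.47078251  162.0035563 ]
end pred [317.2370851  136.01748788] mid [317.42937812 204.15208206]
[ 1.300e-02  6.897e+00  6.000e-03 -9.000e-03]
```

View pics/w3.png

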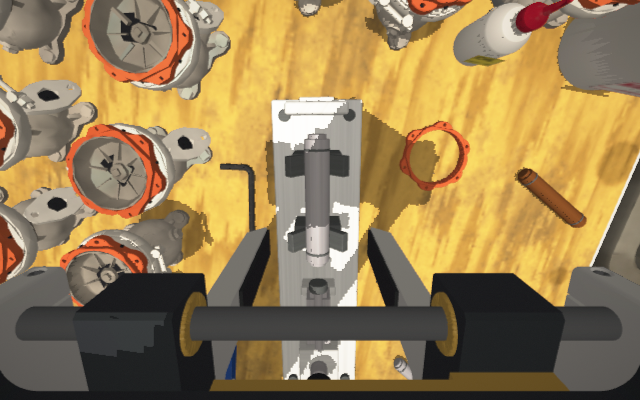

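The spindle lies in both V-blocks, with its ends at rows 136 and 265 and its axis at column 317, as predicted. Next I'll move back over the stop and look at the knob from slightly behind it.

```bash
python3 -m creep '[[[0,1.2,0,0],[0,3.4,0,0],[0,5.4,0,0],[0,7.2,0,0],[0,8.3,0,0],[0,8.5,0,0],[0,8.5,0,0],[0,8.5,0,0]]]' 60 40
python3 - <<'E'
from h import *
s=state();print(s["time"],s["tcp_pos"]);mw=camera_model("wrist")
im=capture("wrist");cv2.imwrite("pics/w4.png",im[:,:,::-1]);np.save("w4.npy",mw,allow_pickle=True)
print("knob pred",proj(mw,J(-100,0,108)),"left/right",proj(mw,J(-100,13,108)),proj(mw,J(-100,-13,108)))
print(delta(J(-100,0,87),TH+np.pi/2))
E
```

```text
time: 8.0
tcp_pos: [435.8, -211.9, 159.8]
tcp_rot: [-2.412, 2.012, -0.003]
contact_force: [-1.1, 1.6, 0.1]
width: 59.8
8.0 [ 435.84414916 -211.87333502  159.82352229]
knob pred [318.57328321 167.84688098] left/right [300.2281959 167.8718874] [336.91916593 167.82187347]
[ 0.01  -1.565  2.918 -0.004]
```

View pics/w4.png

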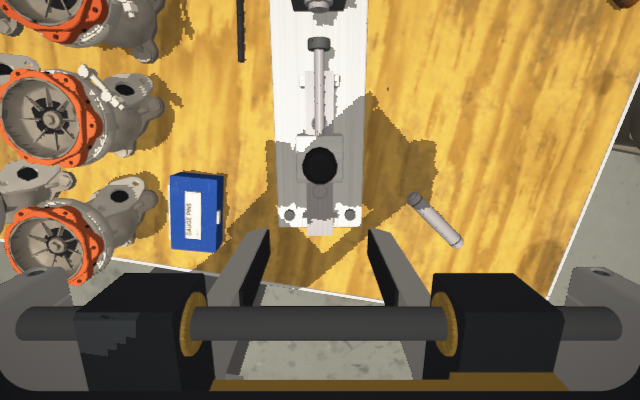

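The knob shows at (320,166), within 2 px of the prediction, so I'll go to it, grip it and check.

```bash
python3 -m creep '[[[0.04,-1,0,0],[0.04,-1.6,0.2,0],[0.04,-1.6,1.2,0],[0.04,-1.6,2.2,0],[0.04,-1.6,2.8,0],[0.04,-1.6,2.92,0],[0.04,-1.6,2.92,0],[0.04,-1.6,2.92,0]]]' 60 50
python3 -m creep '[[[0,0,0,0],[0,0,0,0],[0,0,0,0],[0,0,0,0],[0,0,0,0]]]' 15 50
python3 -c "
from h import *
print(delta(J(-99,-1,87),TH+np.pi/2))"
```

```text
time: 9.05
tcp_pos: [476.3, -206.3, 88.0]
tcp_rot: [-2.412, 2.012, -0.006]
contact_force: [-0.2, -0.7, -0.1]
width: 59.7
time: 9.68
tcp_pos: [476.2, -205.6, 88.1]
tcp_rot: [-2.411, 2.012, -0.004]
contact_force: [-0.8, 2.9, 2.9]
width: 25.1
[ 0.013  0.023  0.043 -0.005]
```

```bash
python3 -m creep '[[[0,0,-0.1,0],[0,0,-0.3,0],[0,0,-0.5,0],[0,0,-0.62,0],[0,0,-0.62,0]]]'
```

```text
time: 10.3
tcp_pos: [475.8, -205.5, 103.4]
tcp_rot: [-2.411, 2.012, -0.003]
contact_force: [2.0, -0.3, -8.1]
width: 24.8
```

```bash
python3 -m creep '[[[0,-0.2,0,0],[0,-0.5,0,0],[0,-0.8,0,0],[0,-1.05,0,0],[0,-1.2,0,0],[0,-1.2,0,0],[0,-1.2,0,0]]]'
python3 -c "
from h import *
p=state()['tcp_pos']-[475.8,-205.5,103.4];print(p@E_,p@N_)"
```

```text
time: 11.18
tcp_pos: [505.2, -199.9, 103.3]
tcp_rot: [-2.411, 2.012, -0.003]
contact_force: [-2.7, -2.3, -6.9]
width: 24.6
29.92641410840938 0.18901419368764985
```

```bash
python3 -m creep '[[[0,0,0.1,0],[0,0,0.25,0],[0,0,0.4,0],[0,0,0.52,0],[0,0,0.6,0],[0,0,0.62,0],[0,0,0.62,0]]]'
```

```text
time: 12.05
tcp_pos: [505.3, -200.0, 88.2]
tcp_rot: [-2.412, 2.012, -0.003]
contact_force: [-4.8, -1.2, -3.3]
width: 24.8
```

```bash
python3 -m creep '[[[0,0,0.06,0],[0,0,0.08,0],[0,0,0.08,0],[0,0,0.08,0]]]'
python3 - <<'E'
from h import *
s=state();print(s["time"],s["tcp_pos"],s["contact_force"],s["width"])
a=capture("wrist");b=capture("top")
cv2.imwrite("pics/w5.png",cv2.resize(a[:,160:480],(480,600))[:,:,::-1])
cv2.imwrite("pics/f5.png",np.hstack([cv2.resize(a,(480,300)),cv2.resize(b[120:280,230:400],(319,300),interpolation=cv2.INTER_CUBIC)])[:,:,::-1])
E
```

```text
time: 12.55
tcp_pos: [506.4, -199.8, 88.1]
tcp_rot: [-2.41, 2.011, -0.005]
contact_force: [-4.7, 1.3, 3.9]
width: 24.8
12.55 [ 506.35745307 -199.84822056   88.0875935 ] [-4.67681332  1.25329106  3.91234379] 24.770894872266435
```

View pics/f5.png

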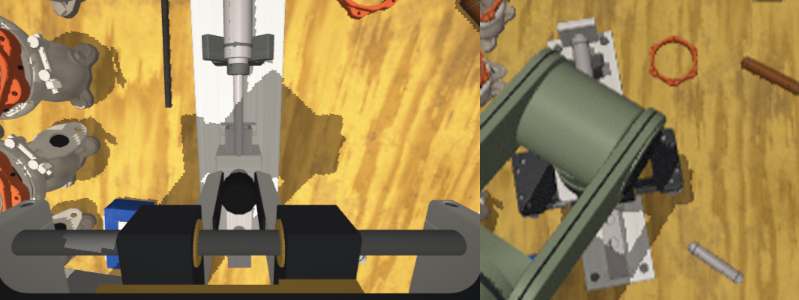

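```bash
python3 -c "
from bench import *
print(hand_in());s=state();print(s['time'],s['tcp_pos'],s['contact_force'],s['width'])"
```

```text
the job is handed in; nothing more can be done
None
the job is handed in; nothing more can be done
```

I laid the spindle in both V-blocks, let go of it, then moved the stop one hole along with the pin back home. I handed in at about 12.7 s, still gripping the knob; no verdict is reported.

**Last checks:**
- **Spindle:** the wrist picture after release showed it in both V-blocks, with its far end and axis where predicted. The final picture shows the pad close to its end.
- **Stop:** with the pin drawn about 15 mm, the tool moved 29.9 mm along the tube against the 30 mm hole spacing.
- **Pin:** the tool came back to z 88.1, the same height as when I first gripped the knob with the pin home. A light extra push down met a solid stop, with the vertical force going from -3.3 N to +3.9 N. A pin resting on the tube would have left it 12 mm higher.
- **Grip and forces:** the knob is held at an opening of 24.8 mm with the grip set to 50 N. About 5 N of side force remains, and the highest tool force in any reading was about 8 N.
- **Bystanders:** the arm did not go near them, and the ones visible in the last pictures look untouched.

**One disagreement:** the jig origin I first worked out from the base plate corners was 9 mm short along x. The V-blocks, end plate and knob all agreed on the corrected position, so I used that.

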